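Clamp a new bulb in the shelf lamp and switch it on

ROBOT

A 7-joint arm with a two-finger parallel gripper is mounted at the origin on the work surface. World frame = base frame: x ahead of the robot, y to its left, z up, the work surface at z = 0. Lengths are in mm, angles in degrees, forces in N, time in s.
With the tool pointing down it reaches from about 425 to 975 mm from the base axis. Payload 16.7 kg.
Tool frame: the origin (TCP) lies at the very end of the fingers, on their centre line; the grasp point (between the pads) lies r.tcp_to_grasp behind it (r.tcp_to_grasp is the distance from the TCP to the grasp point, in mm); z points along the fingers, y is the line along which they close (so a half turn about z gives the same grasp; the last joint's range is limited). The gripper opens to 85 mm and grips with 20 to 120 N. Pads are 22 mm wide; open, the fingers measure 114 mm over their backs; the gripper's body (76 mm by 85 mm) begins 54 mm behind the grasp point. The pads swing forward as they close: fully open they stand 13 mm farther back than shut.
Start: joints at [-76.576, 24.414, 4.234, 92.017, -1.954, 63.644, -3.845], TCP at [252.753, 625.853, 231.302] pointing down, gripper open.
Joint ranges: [-163.25, 163.25], [-28.42, 122.38], [-70.27, 78.77], [12.13, 141.07], [-58.53, 238.53], [9.26, 117.41], [-156.51, 156.51]. Speed limits (degrees/s): [108.29, 108.29, 136.94, 136.94, 172.46, 172.46, 172.46].

INTERFACE

Orientations are given as [roll, pitch, yaw] about the fixed x, y, z axes, in that order (R = Rz(yaw) Ry(pitch) Rx(roll)).
In Python, from bench import r gives the robot as it stands. The module is installed in compiled form; this text tells all that it offers.
- The arm moves only by the shell command python3 -m jog 'ROWS' [FORCE]. ROWS is JSON, a list of rows, each a list of 5 numbers: the opening, from -1 (shut) to 1 (fully open), then the shift along the world's x, y, z in mm, then the turn about the world's z in degrees. In form: [[fingers, dx, dy, dz, yaw], ...]. A call has 1 to 10 rows; each row is the pose to reach, as a shift and turn from the pose commanded when the call began; what a row does not reach only later rows make up. A row lasts 1/12 s, in which the tool goes at most 41.7 mm and 7.16 degrees, less where a joint would pass 70% of its speed; a pose out of reach is approached as far as the arm can. A call with a gripper value outside its range is refused whole. The fingers move at their own pace and stop on an object; FORCE is the grip in N (left out, the last holds). Time passes only in rows, so rows that repeat a pose let the fingers close. It gives the time, the measured TCP pose, the force, the opening and the grip force at its end, in the units of the state.
- r.observe(): the state, without advancing time (a new reading comes with each control period).
- r.capture(name): name is "scene" or "top"; returns the picture (480x640x3 uint8, red, green, blue); there is no depth.
- r.get_calibration(name): a dict with "K" (3x3 intrinsics, pixels), "rvec" (rotation vector, rad) and "tvec" (3), from world to camera coordinates, as OpenCV has them. Camera axes: x right, y down, z forward; pixel columns grow to the right and rows downward; lengths in mm; the calibration is good to about 2 mm. A picture is of the moment at which its call begins. get_calibration takes no time and is no camera call.
- r.close_job(): hands the job in; it is judged then, once.
The state is a dict: "time_s": time; "qpos": joint angles; "qd": joint speeds; "effort": joint torques, N m; "ee_pos": TCP position; "orientation": TCP orientation; "contact_force": force on the tool from outside, world axes, zero at the start; "moment": the same for the moment, N m; "gripper_width": finger opening in mm; "finger_force": force on a finger pad.
Only numpy, scipy, OpenCV 4.12 (cv2) and the standard library are available. Lean on these libraries where they do the work, as an engineer would, in place of code of your own. Each camera call takes 0.05 s, during which the arm holds its last target. There are 200 camera calls.

TASK

Stand the slim-stemmed bulb from the copper-coloured tray upright in the shelf lamp's seat and let go of it, then turn the lamp's ribbed collar clockwise, as far as it will go, so that its three jaws grip the bulb firmly. When the bulb is clamped, flip the lamp's switch on; leave the other things standing where they are.

Things in the scene. Friction and masses are not known exactly. Their poses are not given: they have to be found in the camera images.
- lamp: Shelf lamp without its shade, fixed to the console: dark round foot 110 mm across and 12 mm high, column 42 mm across, on top a turning ribbed aluminium collar and, in the collar's mouth, an open bulb seat with three jaws. Origin: centre of the foot's underside; z up the lamp's axis. Highest part without bulb: the jaws, 64 mm above the console.
- collar_mid (a point): On the lamp's axis, half-way up the collar (56 mm across, round, from 30 to 60 mm above the console; this point at 45 mm). Turned CLOCKWISE seen from above, the collar moves the three jaws inwards together, 4 mm per rad. It is stiff (0.25 N m free, 0.4 N m at the end) and stays where left. It starts open, at most 0.35 rad in: 2.15 to 2.5 rad to the stop, so more than one grasp.
- collar_top (a point): On the lamp's axis, level with the collar's upper edge. With the bulb in, the jaw pads touch its stem 1.25 to 1.65 rad after the start: not yet tight. Turning on loads the pads' springs until a sturdy end stop some 0.85 rad farther, where the collar turns no more: there the bulb is held firmly. Fingers turned on past the stop slip round the collar without harm.
- seat (a point): On the lamp's axis, centre of the flat seat floor on which the bulb stands (44 mm above the console). The seat is 40 mm wide, 39 mm between open jaws (36 mm at the least).
- pad0: Black rubber pad of jaw 0 (5 mm long, 8 mm wide, 5 mm high), one of three at 120 degrees round the lamp's axis, 61 mm above the console (pads and jaws from 58 to 64 mm). Origin: centre of the face towards the axis; x points away from the axis. Slides radially with its jaw, sprung in it (4 N per mm).
- pad1: Black rubber pad of jaw 1 (5 mm long, 8 mm wide, 5 mm high), one of three at 120 degrees round the lamp's axis, 61 mm above the console (pads and jaws from 58 to 64 mm). Origin: centre of the face towards the axis; x points away from the axis. Slides radially with its jaw, sprung in it (4 N per mm).
- pad2: Black rubber pad of jaw 2 (5 mm long, 8 mm wide, 5 mm high), one of three at 120 degrees round the lamp's axis, 61 mm above the console (pads and jaws from 58 to 64 mm). Origin: centre of the face towards the axis; x points away from the axis. Slides radially with its jaw, sprung in it (4 N per mm).
- bulb_mid (a point): The slim-stemmed bulb, 54 mm high, 45 g: aluminium stem 26 mm across and 24 mm high below, white frosted head 34 mm across (from 29 to 46 mm above its foot) with rounded top. Stands upright, loose, on the tray. This point: on its axis, half-way up, 27 mm above its foot; z along its axis, to the head.
- switch (a joint): The lamp switch: 0 = off (lever leans to the box's -x side), 1.0 rad = on, at its stop (lever leans to the box's +x side). Stays where it is left; needs about 1 N at the tip. On from 0.8.
- switch_base: White switch box fixed to the console, 70 x 50 x 25 mm high. Origin: centre of its underside; the lever swings in its x-z plane from -x (off) to +x (on) about an axis 22 mm above the console.
- switch_tip (a point): Centre of the white 26 mm ball at the lever's end, 60 mm from the lever's pivot (29 mm to the box's -x side and 75 mm above the console when off).
- tray: Copper-coloured tray, fixed, 200 x 340 mm, floor 4 mm thick, rim 14 mm high and 4 mm thick. Origin: centre of its underside; x along the short side.
- wide_bulb: The other bulb, on the tray: stem 44 mm across (too wide for the lamp), head 62 mm across, 58 mm high, 90 g. Origin: centre of its foot. To be left alone.
- finjan: Single porcelain cup on the tray, 58 mm across the rim, 45 mm high. Origin: centre of its foot. To be left alone.
- finjan_stack: Four nested porcelain cups, 58 mm across, 96 mm high, stands loose on the console. Origin: centre of its foot.
- flask: Matte black vacuum flask, 74 mm across, 222 mm high, stands loose on the console. Origin: centre of its foot.
- date_box: Lidded wooden box, 116 x 166 x 73 mm, stands loose on the console. Origin: centre of its underside; y along the long side.
- remote: Black remote control, 42 x 150 x 20 mm, lies loose on the console. Origin: centre of its underside; y along its length.
- shade: The lamp's white open shade, a truncated cone 110 mm across below, 60 mm above, 75 mm high, stands loose on the console. Origin: centre of its lower rim.
There are look-alikes about, which are no part of the job. What is shaped like the switch_base but purple is not meant. Leave any purple look-alike of the part that bears bulb_mid alone.

How it is judged:
By the outcome, as a careful person would: the job done as asked, in the order asked, and still so for the second after the job is handed in, with the robot touching nothing.
It also fails if it takes over 62 s, if anything falls off the work surface, if the arm or the gripper's body presses on something with over 40 N, if the wrist force passes 120 N, or if a joint passes its speed limit or range.

## Working session

There is one attempt and no reset: what is moved stays moved. The work goes in short steps, Python scripts to look and compute and a shell command to move; the robot and the scene stay as the last step left them, time stands still between calls to the robot, and variables do not carry over. Pictures are saved under pics/ and viewed, at most 14 in all, crops included, and the job is handed in when it is done.

```bash
mkdir -p pics
cat > h.py <<'E'
import numpy as np, cv2
from bench import r
def cam(n):
    c=r.get_calibration(n); R=cv2.Rodrigues(np.array(c["rvec"],float))[0]
    return np.array(c["K"],float),R,np.array(c["tvec"],float).ravel()
def ray(n,u,v):
    K,R,t=cam(n); d=R.T@np.linalg.solve(K,[u,v,1.]); return -R.T@t,d
def onz(n,u,v,z):
    c,d=ray(n,u,v); return c+d*(z-c[2])/d[2]
def proj(n,p):
    K,R,t=cam(n); q=K@(R@np.array(p,float)+t); return q[:2]/q[2]
def tri(a,b):
    (c1,d1),(c2,d2)=ray("scene",*a),ray("top",*b)
    s=np.linalg.lstsq(np.c_[d1,-d2],c2-c1,rcond=None)[0]
    p,q=c1+s[0]*d1,c2+s[1]*d2; return (p+q)/2,np.linalg.norm(p-q)
def snap(n,f):
    im=r.capture(n); cv2.imwrite("pics/"+f,im[:,:,::-1]); return im
E
python3 - <<'E'
from h import *
snap("scene","s0.png");snap("top","t0.png")
for n in("scene","top"):
    print(n,ray(n,320,240)[0].round(),onz(n,320,240,0).round(),cam(n)[0][0,0])
print(r.observe(),r.tcp_to_grasp)
E
```

```text
scene [1171. -359.  545.] [411.  80.   0.] 442.7496617953645
top [411.  -6. 910.] [570.   1.   0.] 447.15151728662136
{'time_s': 0.1, 'qpos': array([-76.5758133 ,  24.44665996,   4.23009729,  92.04972543,
        -1.95364042,  63.64398697,  -3.8439723 ]), 'qd': array([ 0.16446141, -0.01348071,  0.10678749, -0.10093382, -0.11918296,
       -0.10640483,  0.06488294]), 'effort': array([ 8.91505682e-03, -9.51522589e+01,  3.77166376e+00, -4.64398170e+01,
        1.96061813e-02,  6.56250631e-03,  8.43524759e-06]), 'ee_pos': array([252.61772424, 625.53222667, 230.66414763]), 'orientation': array([-1.79931875e+02,  4.40400922e-03,  1.58010121e+02]), 'contact_force': array([-0.59070666, -0.32455097,  0.12179496]), 'moment': array([-0.04550107, -0.01884334,  0.02465781]), 'finger_force': 0.0, 'gripper_width': 85.53538410584365} 18.700000000000003
```

View pics/s0.png

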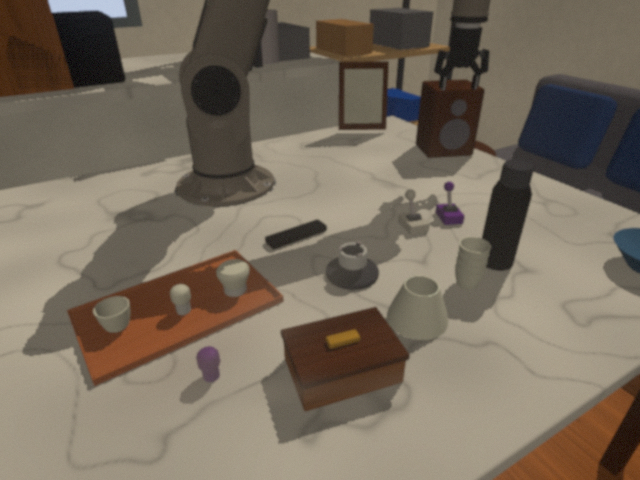

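View pics/t0.png

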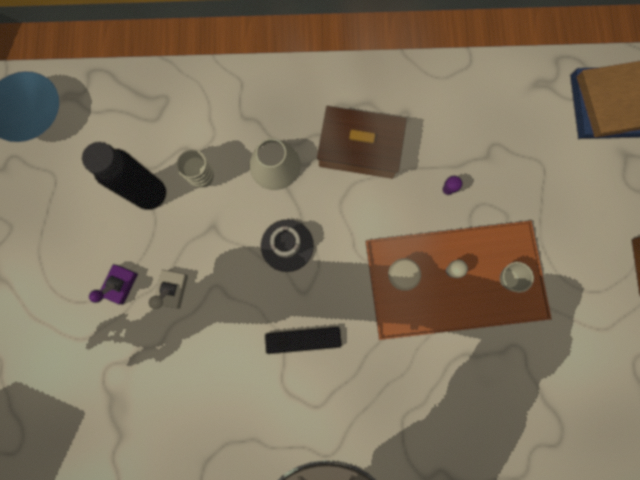

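Scene and top views. These could be taken for the bulb:
- slim white bulb on the tray, scene (181,298), top (457,268): **chosen**, small head on a narrow stem
- wide bulb at scene (234,278), top (404,274)
- cup at scene (113,315), top (517,277)
- purple bulb off the tray at scene (208,363), top (453,185)

The lamp is at scene (352,262), top (287,243). The white switch is at scene (413,215), top (170,290), and its purple twin at scene (450,208), top (115,287).

Run:
```python
from h import *
s=cv2.imread("pics/s0.png");t=cv2.imread("pics/t0.png")
c=lambda im,u,v,w,h,k:cv2.resize(im[v:v+h,u:u+w],(w*k,h*k),interpolation=cv2.INTER_CUBIC)
A=np.hstack([c(s,150,255,100,75,4),c(t,395,225,100,75,4)])
B=np.hstack([c(s,385,170,100,75,4),c(t,130,250,100,75,4)])
cv2.imwrite("pics/c1.png",np.vstack([A,B]))
C=np.hstack([c(s,315,230,80,60,5),c(t,248,213,80,60,5)])
cv2.imwrite("pics/c2.png",C)
```

```text
(no output)
```

View pics/c1.png

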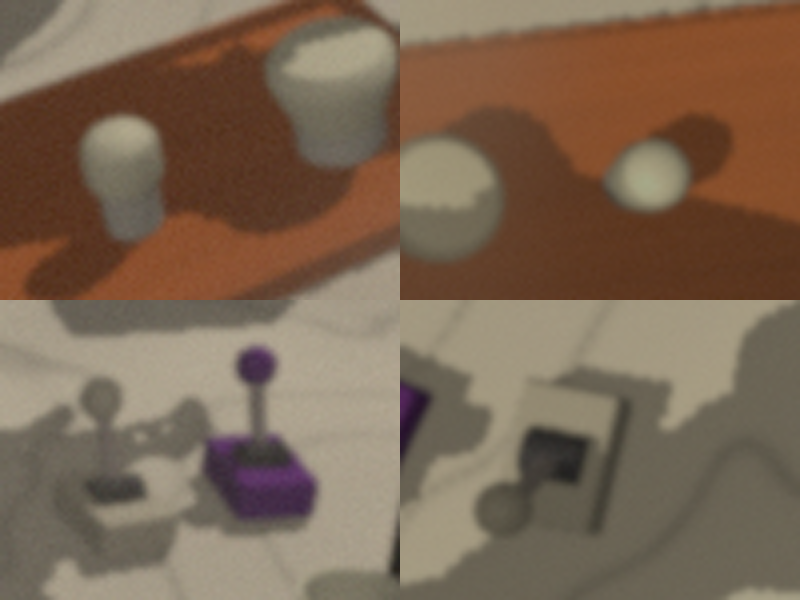

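View pics/c2.png

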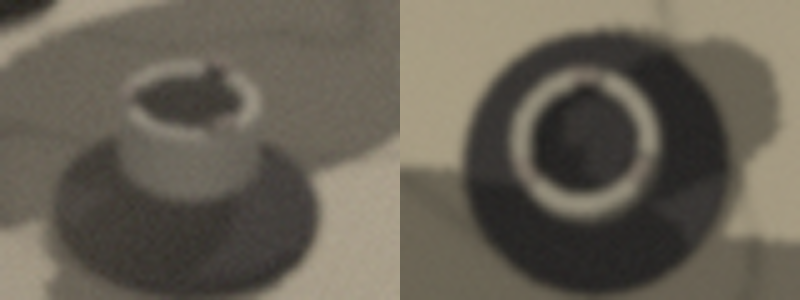

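The chosen bulb is confirmed: a slim grey stem under a small white head, at scene (180.6,294) and top (458,268.5). The lamp collar ring is at scene (353,249), top (284.5,241). The switch ball is at top (155.4,301.6), scene (410,194.5), and the box's long side runs nearly vertical in the top view.

Run:
```python
from h import *
np.set_printoptions(suppress=True,precision=1)
def f(nm,a,b,z):
    p,e=tri(a,b);print(nm,p,e,onz("scene",*a,z)[:2],onz("top",*b,z)[:2])
f("bulb",(180.4,294.0),(457.7,268.2),40)
f("ring",(353,249.2),(284.6,241.2),60)
print("foot",onz("top",286.9,244.8,12))
f("ball",(409.9,194.6),(155.4,301.6),75)
q=[onz("top",130+x/4-.4,250+y/4-.4,25) for x,y in((125,80),(222,100),(198,232))]
print(q,np.linalg.norm(q[0]-q[1]),np.linalg.norm(q[1]-q[2]),"c",(q[0]+q[2])/2,"ax",q[1]-q[2],np.degrees(np.arctan2(*(q[1]-q[2])[[1,0]])))
for nm,p in(("wide",(404,274)),("finj",(517,277))):print(nm,onz("top",*p,45))
print("shade",onz("top",272,152,75),"stack",onz("top",192,164,96),"flask",onz("top",98,158,222),"datebox",onz("top",362,137,73))
# tray rim corners
print([onz("top",*p,14)[:2] for p in((367,241),(530,222),(550,318),(381,338))])
```

```text
bulb [ 501.4 -263.5   43.8] 1.4865322519717592 [ 496.8 -262.1] [ 501.6 -265.4]
ring [559.1  69.9  60.3] 1.979296818519034 [559.   71.2] [558.7  69.1]
foot [559.5  68.7  12. ]
ball [447.4 309.9  74.6] 0.5961727911244644 [448.1 309.6] [447.2 309.4]
[array([512.6, 320.2,  25. ]), array([501.6, 271.1,  25. ]), array([436.7, 280.8,  25. ])] 50.28031304000805 65.56069213746662 c [474.7 300.5  25. ] ax [64.8 -9.7  0. ] -8.543051947911346
wide [ 492. -160.   45.]
finj [ 481.8 -375.8   45. ]
shade [734.7  91.5  75. ] stack [706.4 242.5  96. ] flask [674.9 358.4 222. ] datebox [762.  -86.6  73. ]
[array([563.4, -94.3]), array([ 595.3, -425.9]), array([ 403. , -445.3]), array([ 370.7, -114.2])]
```

```bash
python3 -m jog '[[1,230,-320,0,0],[1,230,-320,0,0],[1,230,-320,0,0],[1,230,-320,0,0],[1,230,-320,0,0],[1,230,-320,0,0],[1,230,-320,0,0],[1,230,-320,0,0],[1,230,-320,0,0],[1,230,-320,0,0]]' 40; python3 -c "
from h import *;print(r.observe()['qpos'].round())"
```

```text
time_s: 0.93
ee_pos: [485.5, 300.6, 231.4]
orientation: [-179.9, 0.1, 157.7]
contact_force: [0.2, -0.9, -0.4]
gripper_width: 85.2
finger_force: 0.0
[-49.  15.  13. 106.  -4.  59.  33.]
```

```bash
python3 -m jog '[[1,10,-400,0,-60],[1,10,-400,0,-60],[1,10,-400,0,-60],[1,10,-400,0,-60],[1,10,-400,0,-60],[1,10,-400,0,-60],[1,10,-400,0,-60],[1,10,-400,0,-60],[1,10,-400,0,-60],[1,10,-400,0,-60]]'; python3 -m jog '[[1,9,-170,-50,0],[1,9,-170,-100,0],[1,9,-170,-130,0],[1,9,-170,-130,0],[1,9,-170,-130,0],[1,9,-170,-130,0],[1,9,-170,-130,0],[1,9,-170,-130,0],[1,9,-170,-130,0],[1,9,-170,-130,0]]'; python3 -c "
from h import *;print(r.observe()['qpos'].round());snap('scene','s1.png');snap('top','t1.png')
a=cv2.imread('pics/s1.png')[230:380,80:280];b=cv2.imread('pics/t1.png')[180:330,360:560]
cv2.imwrite('pics/c3.png',cv2.resize(np.hstack([a,b]),(800,300),interpolation=2))"
```

```text
time_s: 1.77
ee_pos: [492.0, -98.3, 231.5]
orientation: [180.0, 0.0, 97.6]
contact_force: [-0.3, -0.0, -1.5]
gripper_width: 85.6
finger_force: 0.0
time_s: 2.6
ee_pos: [502.7, -262.9, 102.5]
orientation: [179.9, -0.0, 98.1]
contact_force: [-0.3, 0.0, 0.2]
gripper_width: 85.3
finger_force: 0.0
[ -5.  26.  34. 114. -20.  45.  48.]
```

View pics/c3.png

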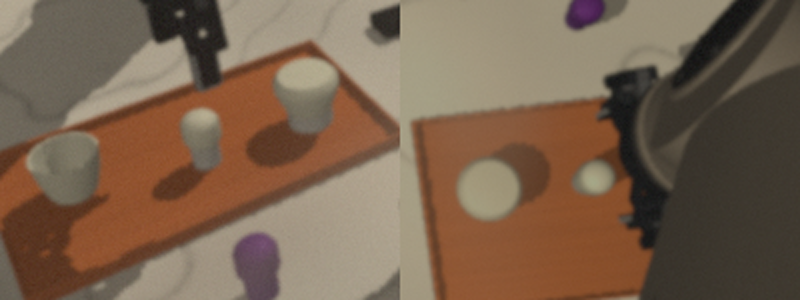

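Close crop: the slim bulb (white head, grey stem) sits between the wide bulb and the cup, with the fingers straddling it along x, clear of both neighbours. I'm going down.

```bash
python3 -m jog '[[1,0,0,-30,0],[1,0,0,-60,0],[1,0,0,-77,0],[1,0,0,-77,0],[1,0,0,-77,0],[-0.4,0,0,-77,0],[-0.6,0,0,-77,0],[-0.8,0,0,-77,0],[-0.8,0,0,-77,0],[-0.8,0,0,-77,0]]' 30;python3 -m jog '[[-0.8,0,0,0,0],[-0.8,0,0,0,0],[-0.8,0,0,0,0],[-0.8,0,0,30,0],[-0.8,0,0,60,0],[-0.8,0,0,100,0],[-0.8,0,0,120,0],[-0.8,0,0,120,0],[-0.8,0,0,120,0]]'; python3 -c "
from h import *;print(r.observe()['qpos'].round());snap('scene','s2.png');snap('top','t2.png')
a=cv2.imread('pics/s2.png')[160:310,80:280];b=cv2.imread('pics/t2.png')[180:330,360:560]
cv2.imwrite('pics/c4.png',cv2.resize(np.hstack([a,b]),(800,300),interpolation=2))"
```

```text
time_s: 3.53
ee_pos: [502.2, -264.3, 25.1]
orientation: [179.9, 0.0, 98.0]
contact_force: [-2.2, 0.9, 9.4]
gripper_width: 33.0
finger_force: 29.0
time_s: 4.28
ee_pos: [502.5, -264.1, 145.6]
orientation: [179.8, 0.0, 98.0]
contact_force: [-0.3, 0.9, -1.2]
gripper_width: 33.0
finger_force: 30.2
[ -7.  23.  36. 112. -18.  50.  46.]
```

View pics/c4.png

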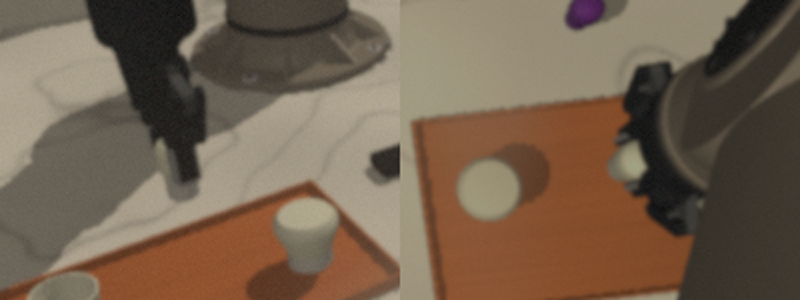

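The bulb is held, clear of the tray, with its stem visible at about crop (178,185), i.e. scene (169,252). Next I check the offset of the stem from the TCP.

Run:
```python
from h import *
im=cv2.imread('pics/s2.png')
for z in(126,136,146): print(z,proj("scene",(501.75,-264.15,z)).round(1))
c=im[225:270,145:195]; cv2.imwrite("pics/c5.png",cv2.resize(c,(800,720),interpolation=2)[:600])
K,R,t=cam("scene");print(proj("scene",(501.75,-254.15,136)).round(1),proj("scene",(511.75,-264.15,136)).round(1))
```

```text
126 [171.2 256.2]
136 [170.1 251.3]
146 [169.  246.3]
[176.  249.6] [171.6 254.1]
```

View pics/c5.png

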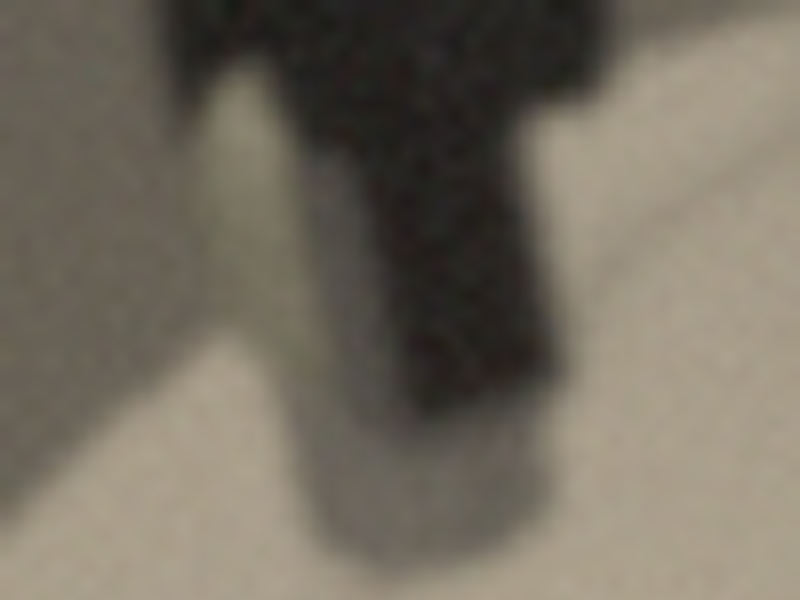

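```bash
python3 -m jog '[[-0.8,57,334,0,60],[-0.8,57,334,0,60],[-0.8,57,334,0,60],[-0.8,57,334,0,60],[-0.8,57,334,0,60],[-0.8,57,334,0,60],[-0.8,57,334,0,60],[-0.8,57,334,0,60],[-0.8,57,334,0,60],[-0.8,57,334,0,60]]';python3 -m jog '[[-0.8,0,0,0,0],[-0.8,0,0,0,0],[-0.8,0,0,-20,0],[-0.8,0,0,-40,0],[-0.8,0,0,-40,0],[-0.8,0,0,-40,0]]'; python3 -c "
from h import *;print(r.observe()['qpos'].round());snap('scene','s3.png');snap('top','t3.png')
a=cv2.imread('pics/s3.png')[170:320,270:470];b=cv2.imread('pics/t3.png')[170:320,200:400]
cv2.imwrite('pics/c6.png',cv2.resize(a,(800,600),interpolation=2))
for z in(86,96,60):print(proj('scene',(559,69.5,z)))"
```

```text
time_s: 5.22
ee_pos: [558.2, 73.4, 142.8]
orientation: [-180.0, -0.1, 158.5]
contact_force: [-0.3, -0.7, -0.9]
gripper_width: 33.0
finger_force: 30.2
time_s: 5.72
ee_pos: [558.0, 68.5, 103.7]
orientation: [-179.9, -0.1, 157.9]
contact_force: [0.5, 0.0, 0.0]
gripper_width: 33.1
finger_force: 30.2
[-27.  23.  17. 114. -10.  44.  63.]
[352.71278863 238.40507562]
[352.87464559 234.06630999]
[352.3009852 249.4439498]
```

View pics/c6.png

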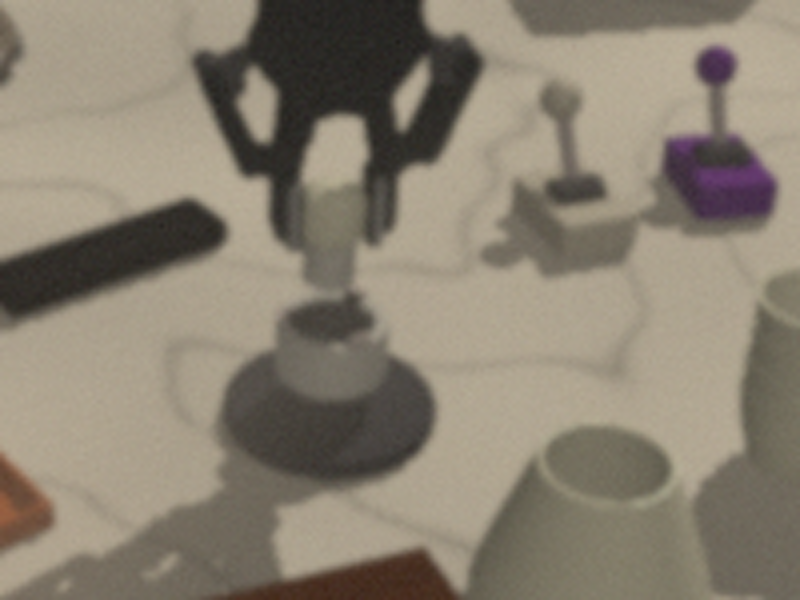

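The stem is at crop (329,270) and the collar centre at (332,335), so they line up in this view. I'm lowering.

```bash
python3 -m jog '[[-0.8,0,0,-15,0],[-0.8,0,0,-28,0],[-0.8,0,0,-35,0],[-0.8,0,0,-39,0],[-0.8,0,0,-39,0],[-0.8,0,0,-39,0],[-0.8,0,0,-39,0]]'
```

```text
time_s: 6.4
ee_pos: [559.2, 69.9, 66.0]
orientation: [180.0, 0.0, 158.0]
contact_force: [-0.7, -0.2, -0.3]
gripper_width: 32.8
finger_force: 30.1
```

```bash
python3 -m jog '[[-0.8,0,0,-1,0],[-0.8,0,0,-1,0],[-0.8,0,0,-1,0]]'; python3 -m jog '[[-0.1,0,0,0,0],[0,0,0,0,0],[0.3,0,0,0,0],[1,0,0,0,0],[1,0,0,0,0],[1,0,0,0,0],[1,0,0,20,0],[1,0,0,50,7],[1,0,0,75,14],[1,0,0,75,21]]';python3 -m jog '[[1,0,0,0,7],[1,0,0,0,14],[1,0,0,0,21],[1,0,0,0,28],[1,0,0,0,35],[1,0,0,0,42],[1,0,0,0,49],[1,0,0,0,56],[1,0,0,0,56],[1,0,0,0,56]]'; python3 -c "
from h import *;print(r.observe()['qpos'].round());snap('scene','s4.png');snap('top','t4.png')
a=cv2.imread('pics/s4.png')[195:295,300:400];b=cv2.imread('pics/t4.png')[190:290,235:335]
cv2.imwrite('pics/c7.png',cv2.resize(np.hstack([a,b]),(800,400),interpolation=2))
for z in(46,70,98):print(proj('scene',(559,69.5,z)))"
```

```text
time_s: 6.65
ee_pos: [559.2, 69.9, 64.9]
orientation: [180.0, 0.0, 158.0]
contact_force: [-0.3, -1.4, 5.5]
gripper_width: 32.9
finger_force: 30.6
time_s: 7.48
ee_pos: [561.0, 70.1, 143.8]
orientation: [179.9, 0.3, 179.3]
contact_force: [1.0, 0.5, -0.6]
gripper_width: 85.3
finger_force: 0.0
time_s: 8.32
ee_pos: [558.7, 69.6, 139.3]
orientation: [180.0, 0.0, -125.2]
contact_force: [-0.3, -0.2, 0.5]
gripper_width: 85.5
finger_force: 0.0
[-15.  20.   1. 112.  -1.  49. 132.]
[352.08448476 255.24749791]
[352.45785249 245.23893789]
[352.90725374 233.19221022]
```

View pics/c7.png

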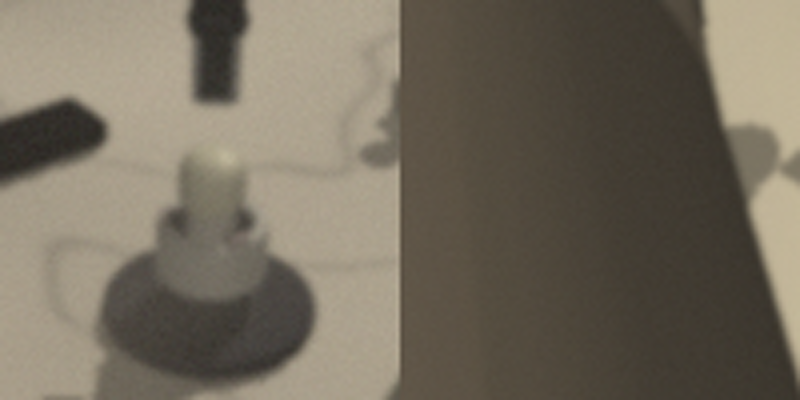

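The bulb stands upright in the seat, crop (212,195) above the collar at (212,260), and the fingers are clear. I go down round the collar and turn clockwise.

```bash
python3 -m jog '[[1,0,0,-40,0],[1,0,0,-75,0],[1,0,0,-95,0],[1,0,0,-108,0],[1,0,0,-108,0],[1,0,0,-108,0],[1,0,0,-108,0]]' 60; python3 -m jog '[[0.2,0,0,0,0],[0,0,0,0,0],[-0.2,0,0,0,0],[-0.2,0,0,0,0],[-0.2,0,0,0,0],[-0.2,0,0,0,0],[-0.2,0,0,0,0]]'; python3 -m jog '[[-0.2,0,0,0,-5],[-0.2,0,0,0,-10],[-0.2,0,0,0,-15],[-0.2,0,0,0,-20],[-0.2,0,0,0,-20]]'; python3 -c "
from h import *;print(r.observe()['moment'],r.observe()['qpos'].round())"
```

```text
time_s: 9.0
ee_pos: [559.3, 70.0, 32.2]
orientation: [-180.0, 0.0, -125.1]
contact_force: [-0.9, 0.2, 0.2]
gripper_width: 85.5
finger_force: 0.0
time_s: 9.58
ee_pos: [560.0, 69.6, 32.8]
orientation: [-179.9, 0.1, -125.0]
contact_force: [-0.9, -2.2, 13.9]
gripper_width: 54.5
finger_force: 60.6
time_s: 10.0
ee_pos: [559.9, 69.6, 32.8]
orientation: [-179.9, 0.1, -145.4]
contact_force: [-1.5, -3.1, 14.7]
gripper_width: 54.7
finger_force: 60.8
[-0.84338515  0.17503349 -0.22004193] [-18.  29.   6. 115.  -5.  36. 115.]
```

```bash
cat > m.py <<'E'
from h import *
o=r.observe();print("Mz",o['moment'].round(2),"q7",o['qpos'][6].round())
E
python3 -m jog '[[-0.2,0,0,0,-5],[-0.2,0,0,0,-10],[-0.2,0,0,0,-15],[-0.2,0,0,0,-20],[-0.2,0,0,0,-25],[-0.2,0,0,0,-30],[-0.2,0,0,0,-35],[-0.2,0,0,0,-40],[-0.2,0,0,0,-40]]'; python3 m.py;python3 -m jog '[[-0.2,0,0,0,-5],[-0.2,0,0,0,-10],[-0.2,0,0,0,-15],[-0.2,0,0,0,-20],[-0.2,0,0,0,-25],[-0.2,0,0,0,-30],[-0.2,0,0,0,-35],[-0.2,0,0,0,-40],[-0.2,0,0,0,-40]]'; python3 m.py
```

```text
time_s: 10.75
ee_pos: [559.9, 69.7, 32.8]
orientation: [180.0, 0.1, 174.6]
contact_force: [-1.4, -2.6, 16.3]
gripper_width: 54.4
finger_force: 61.3
Mz [-0.98  0.43 -0.25] q7 84.0
time_s: 11.5
ee_pos: [559.9, 69.7, 32.8]
orientation: [179.9, 0.1, 134.6]
contact_force: [-2.6, -1.2, 17.8]
gripper_width: 54.4
finger_force: 61.7
Mz [-0.87  0.76 -0.14] q7 52.0
```

```bash
python3 -m jog '[[-0.2,0,0,0,-5],[-0.2,0,0,0,-10],[-0.2,0,0,0,-15],[-0.2,0,0,0,-20],[-0.2,0,0,0,-20]]'; python3 m.py;python3 -m jog '[[-0.2,0,0,0,-5],[-0.2,0,0,0,-10],[-0.2,0,0,0,-15],[-0.2,0,0,0,-20],[-0.2,0,0,0,-20]]'; python3 m.py;python3 -m jog '[[-0.2,0,0,0,-4],[-0.2,0,0,0,-8],[-0.2,0,0,0,-12],[-0.2,0,0,0,-12]]'; python3 m.py
```

```text
time_s: 11.92
ee_pos: [559.9, 69.8, 32.8]
orientation: [179.9, 0.0, 114.6]
contact_force: [-1.8, -2.3, 19.0]
gripper_width: 54.5
finger_force: 61.8
Mz [-0.75  0.89 -0.11] q7 37.0
time_s: 12.33
ee_pos: [559.9, 70.5, 32.6]
orientation: [179.9, -0.1, 94.7]
contact_force: [-1.5, 2.2, 17.7]
gripper_width: 54.6
finger_force: 63.0
Mz [0.44 0.55 0.08] q7 21.0
time_s: 12.67
ee_pos: [560.2, 71.5, 32.5]
orientation: [179.9, -0.1, 82.8]
contact_force: [1.6, 5.3, 11.3]
gripper_width: 54.6
finger_force: 62.7
Mz [ 1.17 -0.15  0.06] q7 12.0
```

```bash
python3 -m jog '[[-0.2,0,0,0,-4],[-0.2,0,0,0,-8],[-0.2,0,0,0,-12],[-0.2,0,0,0,-16]]' 90; python3 m.py;python3 -m jog '[[-0.2,0,0,0,-4],[-0.2,0,0,0,-8],[-0.2,0,0,0,-12],[-0.2,0,0,0,-16],[-0.2,0,0,0,-16]]'; python3 m.py
python3 -m jog '[[1,0,0,0,0],[1,0,0,0,0],[1,0,0,0,0],[1,0,0,0,0],[1,0,0,20,0],[1,0,0,50,0],[1,0,0,85,0],[1,0,0,110,0],[1,0,0,110,0],[1,0,0,110,0]]';python3 -m jog '[[1,-60,100,0,0],[1,-60,150,0,0],[1,-60,180,0,0],[1,-60,180,0,0],[1,-60,180,0,0],[1,-60,180,0,0],[1,-60,180,0,0]]'; python3 -c "
from h import *;snap('scene','s5.png');snap('top','t5.png')
a=cv2.imread('pics/s5.png')[225:285,310:390];b=cv2.imread('pics/t5.png')[213:273,248:328]
cv2.imwrite('pics/c8.png',cv2.resize(np.hstack([a,b]),(800,300),interpolation=2))"
```

```text
time_s: 13.0
ee_pos: [559.2, 67.9, 32.4]
orientation: [179.9, 0.0, 66.8]
contact_force: [1.2, -4.7, 13.5]
gripper_width: 53.9
finger_force: 96.3
Mz [-0.45 -0.78  2.26] q7 -0.0
time_s: 13.42
ee_pos: [561.3, 71.3, 32.4]
orientation: [179.8, -0.2, 50.9]
contact_force: [9.6, 4.5, 1.4]
gripper_width: 53.8
finger_force: 97.8
Mz [ 0.95 -2.02  0.95] q7 -13.0
time_s: 14.25
ee_pos: [559.2, 70.2, 142.4]
orientation: [180.0, -0.1, 51.0]
contact_force: [-0.6, 0.1, -1.4]
gripper_width: 85.2
finger_force: 0.0
time_s: 14.83
ee_pos: [497.6, 251.2, 140.1]
orientation: [-180.0, 0.1, 51.2]
contact_force: [0.0, -0.4, 0.4]
gripper_width: 85.5
finger_force: 0.0
```

View pics/c8.png

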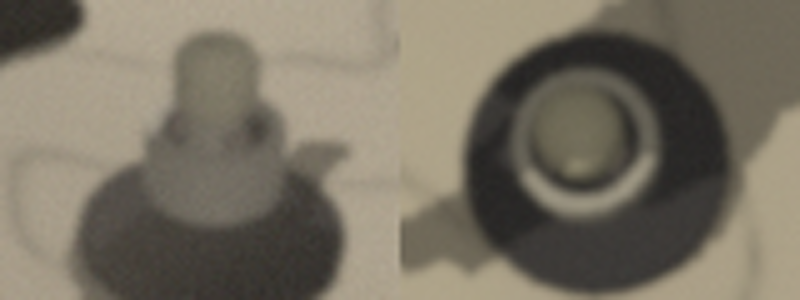

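The bulb stands upright and centred, with jaws at its stem at crop (175,130) and (255,130). Mz rose to 2.3 N m, which suggests the end stop. I'll confirm with a second short grasp.

```bash
python3 -m jog '[[1,60,-180,0,0],[1,60,-180,0,0],[1,60,-180,0,0],[1,60,-180,0,0],[1,60,-180,0,0],[1,60,-180,0,0],[1,60,-180,0,0],[1,60,-180,0,0]]'
python3 -m jog '[[1,0,0,-40,0],[1,0,0,-75,0],[1,0,0,-95,0],[1,0,0,-110,0],[1,0,0,-110,0],[1,0,0,-110,0],[-0.2,0,0,-108,0],[-0.2,0,0,-108,0],[-0.2,0,0,-108,0],[-0.2,0,0,-108,0]]' 70; python3 -m jog '[[-0.2,0,0,0,0],[-0.2,0,0,0,0],[-0.2,0,0,0,-2],[-0.2,0,0,0,-4]]';python3 m.py; for i in 1 2 3 4; do python3 -m jog '[[-0.2,0,0,0,-4],[-0.2,0,0,0,-8]]' |grep -E "ee_pos|contact"; python3 m.py; done
```

```text
time_s: 15.6
ee_pos: [558.5, 69.2, 141.0]
orientation: [-180.0, 0.0, 50.9]
contact_force: [0.1, -0.2, 0.1]
gripper_width: 85.3
finger_force: 0.0
time_s: 16.43
ee_pos: [560.1, 69.8, 35.1]
orientation: [179.9, -0.1, 51.0]
contact_force: [-2.2, -1.4, 17.3]
gripper_width: 54.1
finger_force: 70.1
time_s: 16.77
ee_pos: [560.2, 69.9, 35.2]
orientation: [179.9, -0.2, 47.0]
contact_force: [15.8, 15.6, 13.2]
gripper_width: 54.4
finger_force: 70.7
Mz [ 3.99 -4.24  0.16] q7 -16.0
ee_pos: [563.1, 72.3, 35.5]
contact_force: [23.4, 11.2, -5.7]
Mz [ 2.9  -5.79  1.87] q7 -23.0
ee_pos: [563.4, 71.8, 35.5]
contact_force: [-15.6, -12.3, 34.3]
Mz [-2.48  3.23  0.15] q7 -29.0
ee_pos: [560.1, 69.6, 35.2]
contact_force: [-0.6, -0.2, 27.8]
Mz [-0.12 -0.06  1.35] q7 -36.0
ee_pos: [560.7, 69.9, 35.0]
contact_force: [19.3, 0.5, -5.0]
Mz [-0.2  -3.43  1.95] q7 -42.0
```

The collar slips straight away at about 2 N m, so it is at the stop. I release it and go to the switch.

```bash
python3 -m jog '[[1,0,0,0,0],[1,0,0,0,0],[1,0,0,0,0],[1,0,0,0,0],[1,0,0,20,0],[1,0,0,50,0],[1,0,0,85,0],[1,0,0,110,0],[1,0,0,110,0]]' 30;python3 -m jog '[[-1,-150,248,0,-7],[-1,-150,248,0,-14],[-1,-150,248,0,-20],[-1,-150,248,0,-26],[-1,-150,248,0,-26],[-1,-150,248,0,-26],[-1,-150,248,0,-26],[-1,-150,248,0,-26],[-1,-150,248,0,-26],[-1,-150,248,0,-26]]';python3 -m jog '[[-1,0,0,-40,0],[-1,0,0,-78,0],[-1,0,0,-78,0],[-1,0,0,-78,0],[-1,0,0,-78,0]]'; python3 -c "
from h import *;snap('scene','s6.png');snap('top','t6.png')
a=cv2.imread('pics/s6.png')[150:250,370:500]
b=cv2.imread('pics/s6.png')[225:285,310:390]
cv2.imwrite('pics/c9.png',np.hstack([cv2.resize(a,(390,300),interpolation=2),cv2.resize(b,(400,300),interpolation=2)]))"
```

```text
time_s: 18.18
ee_pos: [560.6, 69.6, 147.5]
orientation: [-180.0, -0.3, 15.0]
contact_force: [0.8, 0.3, 0.5]
gripper_width: 85.6
finger_force: 0.0
time_s: 19.02
ee_pos: [408.5, 317.7, 143.2]
orientation: [180.0, 0.0, -10.9]
contact_force: [-0.3, -0.5, -0.7]
gripper_width: 0.4
finger_force: 0.0
time_s: 19.43
ee_pos: [410.1, 316.9, 67.0]
orientation: [-180.0, -0.1, -11.1]
contact_force: [0.3, 0.5, 0.6]
gripper_width: -0.3
finger_force: 0.0
```

View pics/c9.png

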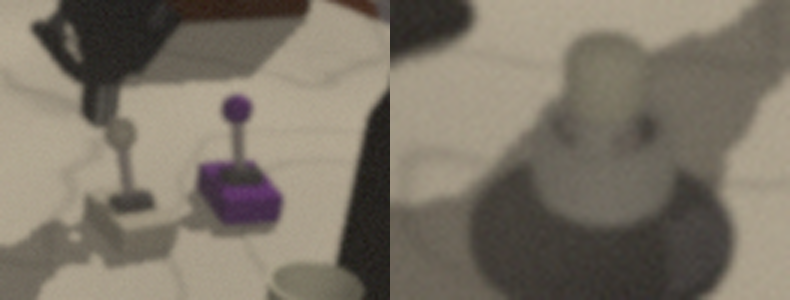

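The fingers, crop (98,105), are right behind the white ball at (120,133), and the bulb stays upright in the lamp. Pushing.

```bash
python3 -m jog '[[-1,10,-2,0,0],[-1,18,-4,0,0],[-1,26,-5,0,0],[-1,34,-7,0,0],[-1,42,-8,0,0],[-1,50,-10,0,0],[-1,58,-11,0,0],[-1,64,-12,0,0],[-1,68,-13,0,0],[-1,68,-13,0,0]]';python3 -m jog '[[-1,2,0,0,0],[-1,4,-1,0,0],[-1,6,-1,0,0],[-1,6,-1,0,0]]'
```

```text
time_s: 20.37
ee_pos: [477.7, 304.4, 65.3]
orientation: [180.0, -0.0, -11.0]
contact_force: [0.1, -0.4, 0.5]
gripper_width: -0.2
finger_force: 0.0
time_s: 20.7
ee_pos: [480.5, 304.3, 64.8]
orientation: [180.0, 0.3, -10.9]
contact_force: [-13.9, 1.3, 7.5]
gripper_width: 0.2
finger_force: 7.3
```

Force of 14 N against the lever's stop. I back off, lift clear and look.

```bash
python3 -m jog '[[-1,-20,4,0,0],[-1,-40,8,20,0],[-1,-60,12,60,0],[-1,-100,12,100,0],[-1,-100,12,130,0],[-1,-100,12,130,0],[-1,-100,12,130,0]]'; python3 -c "
from h import *;snap('scene','s7.png')
s=cv2.imread('pics/s7.png')
cv2.imwrite('pics/c10.png',np.vstack([np.hstack([cv2.resize(s[150:250,370:500],(390,300),interpolation=2),cv2.resize(s[225:285,310:390],(400,300),interpolation=2)]),cv2.resize(s[230:400,40:490],(790,298),interpolation=2)]))
for k in(-1,1):print(proj('scene',(475.9+k*28.5,304.4-k*5.5,75)))"
```

```text
time_s: 21.28
ee_pos: [382.6, 317.1, 197.7]
orientation: [-179.7, 0.0, -10.9]
contact_force: [0.7, 0.9, -0.7]
gripper_width: 0.1
finger_force: 0.0
[409.80948549 194.46592372]
[422.27194108 204.89631277]
```

View pics/c10.png

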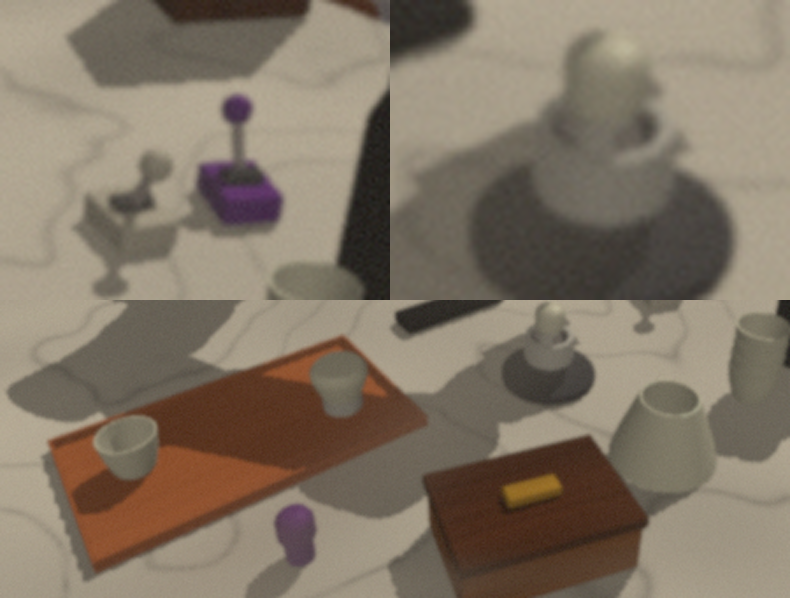

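The switch ball is now at scene (421.5,205), as predicted for "on" (422,205). The bulb is upright and clamped, and everything else is undisturbed.

```bash
python3 -c "
from bench import r;print(r.close_job())"
```

```text
the job is handed in; nothing more can be done
None
```

The slim bulb stands upright in the lamp, the collar is turned clockwise to its stop so the jaws clamp the bulb, the switch is on, and the job was handed in at about 21 s of the 62 s allowed; the hand-in gave no verdict.

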